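# Set the watering timer to seven

### The job

Lift the white ceramic rain cap off the watering timer and stand it gently and upright, wholly on the round tile; then turn the timer's clicking sleeve until it rests at mark 7 and let go of it. Last, gently put the rain cap back over the sleeve, fully home on the timer's deck, and leave the pots, bottle, brush, can and jar where they are.

Things in the scene. Friction and masses are not known exactly. Their poses are not given: they have to be found in the camera images.
- timer: watering timer, a grey box fixed to the table: 134 mm (x from -50 to +84 mm) by 96 mm (y), flat deck 60 mm above the table. Origin on the table exactly under the vertical sleeve axis, z up. A white scale disc lies on the deck (72 mm across, 6 mm high) and carries the sleeve; a brass pipe stub stands behind it on the +x side
- scale (a point): centre of the scale disc's top, on the sleeve axis, 66 mm above the table, axes as the timer's. Black marks 0 to 9 on the disc, without lettering, 0.4 rad apart, counted clockwise seen from above, on the side away from the pipe: mark n lies in direction pi + 1.8 - 0.4 n, counter-clockwise from x. Marks 0 and 5 are thicker and longer
- pipe_top (a point): top centre of the upright brass pipe stub, 25 mm across, 100 mm above the table, 66 mm from the sleeve axis (its near side is 53 mm from that axis)
- sleeve (a joint): rotation of the sleeve: 0 = pointer at mark 0, grows clockwise seen from above, 0.4 rad per mark (mark 7 = 2.8), end stops at 0 and 3.6. It clicks into a sprung detent at every mark and springs to the nearer mark when let go
- sleeve_grip (a point): point on the sleeve axis, 88 mm above the table, a good height to grip. The sleeve is an upright ribbed cylinder, 47 mm across and 32 mm tall, standing on the scale disc, top 99 mm above the table. The point turns with it: its x axis points where the white pointer rib on its top points (rib top 102 mm above the table)
- cap: rain cap, loose white ceramic bell, open below, 0.25 kg: 90 mm across at the rim, tapering to 80, 56 mm tall, wall 4 mm. Upright bar handle on top, 14 mm thick (its x), 44 mm long (its y), from 56 to 85 mm. Origin at the centre of the rim plane, z up. At the start it stands over the sleeve, rim on the deck round the scale disc, 5 mm of play all round
- tile: round terracotta tile fixed flat on the table, 160 mm across, 14 mm thick; origin at the centre of its underside
- stack_mid: stack of four nested blue ceramic pots, upside down, 84 mm across, 150 mm tall, standing between the timer and the tile; loose, to be left alone; origin at its underside
- stack_left: stack of three white ceramic pots, upside down, 84 mm across, 126 mm tall, at the back; loose, to be left alone; origin at its underside
- stack_right: stack of three terracotta pots, upside down, 84 mm across, 126 mm tall, at the back; loose, to be left alone; origin at its underside
- spray: white plastic spray bottle, 72 mm across, 196 mm tall with a head reaching 62 mm along -x, at the end of the row at the back; loose, to be left alone; origin at its underside
- brush: wooden hand brush lying along its x axis, 175 mm long (x -94 to +80 mm), 30 mm wide, 44 mm tall; loose, to be left alone; origin at its underside
- can: steel watering can, 124 mm across, 140 mm tall, spout to +x 158 mm, handle to -x 106 mm, at the left side; loose, to be left alone; origin at its underside
- jar: amber glass jar, 72 mm across, 100 mm tall, at the right side; loose, to be left alone; origin at its underside
Not all that is in view belongs to the job. What is shaped like the cap but green or yellow is not meant.

How it is judged (in metres and radians):
On the way, in this order (a step that is already met when the one before it is completed fails the run):
1. the rain cap stands upright on the tile, released, the sleeve not yet at 7 (horizontal distance between cap and tile below 0.036 m and z of cap in the frame of tile between 0.01 and 0.018 m and angle between cap's own z axis and vertical below 0.08 rad and contact force between the fingers and cap below 0.1 N and linear speed of cap below 0.02 m/s and not (value of joint sleeve between 2.68 and 2.92 rad)), for 0.2 s.
2. the sleeve rests in the detent at mark 7, let go, with the cap still standing on the tile (horizontal distance between cap and tile below 0.036 m and z of cap in the frame of tile between 0.01 and 0.018 m and angle between cap's own z axis and vertical below 0.08 rad and contact force between the fingers and cap below 0.1 N and linear speed of cap below 0.02 m/s and value of joint sleeve between 2.68 and 2.92 rad and contact force between the fingers and timer below 0.1 N), for 0.3 s.
At the end, for the whole second after the job is handed in: The sleeve rests at mark 7 (2.8 rad, within 0.12 rad), and the rain cap stands over it fully home on the timer's deck: within 9 mm of the sleeve axis, its rim no more than 2.5 mm above the deck, upright within 0.04 rad, released and still (value of joint sleeve between 2.68 and 2.92 rad and horizontal distance between cap and timer below 0.009 m and z of cap in the frame of timer between 0.057 and 0.0625 m and angle between cap's own z axis and vertical below 0.04 rad and contact force between the fingers and cap below 0.1 N and linear speed of cap below 0.02 m/s and velocity of joint sleeve between -0.05 and 0.05 rad/s); the robot touches nothing.
It fails at once if a bystander (pot stack, spray bottle, brush, watering can or jar) is pushed more than 25 mm or tipped (distance of any of stack_mid, stack_left, stack_right, spray, brush, can, jar from where it was at the start of the episode above 0.025 m or angle between any of stack_mid, stack_left, stack_right, spray, brush, can, jar's own z axis and vertical above 0.3 rad).
It fails at once if the rain cap is tipped over (more than 0.6 rad) (angle between cap's own z axis and vertical above 0.6 rad).
It fails at once if the ceramic cap is dropped or thrown (moves faster than 0.5 m/s with the fingers off it, a fall of some 13 mm) (linear speed of cap above 0.5 m/s and contact force between the fingers and cap below 0.1 N).
It also fails if it takes over 72 s, if anything falls off the work surface, if the arm or the gripper's body presses on something with over 40 N, if the wrist force passes 120 N, or if a joint passes its speed limit or range.

### The arm

A 6-joint arm with a two-finger parallel gripper is mounted at the origin on the work surface. World frame = base frame: x ahead of the robot, y to its left, z up, the work surface at z = 0. Lengths are in mm, angles in rad, forces in N, time in s.
With the tool pointing down it reaches from about 375 to 975 mm from the base axis. Payload 3.8 kg.
Tool frame: the origin (TCP) lies midway between the tips of the shut fingers; the grasp point (between the pads) lies 19 mm behind it; z points along the fingers, y is the direction in which the jaws open and shut (so a half turn about z gives the same grasp; the last joint's range is limited). The gripper opens to 88 mm and grips with 3 to 60 N. Pads are 18 mm wide; open, the fingers measure 123 mm over their backs; the gripper's body (75 mm by 187 mm) begins 45 mm behind the grasp point.
Start: joints at [1.12, 0.264, 1.604, -0, 1.274, -0.037], TCP at [271.409, 618.025, 209.306] pointing down, gripper open.
Joint ranges: [-2.63, 2.63], [-0.94, 2.18], [0.31, 2.57], [-1.31, 4.45], [0, 2.66], [-2.55, 2.55]. Speed limits (rad/s): [2.57, 2.57, 3.14, 3.14, 3.14, 3.14].

### API

Orientations are given as a rotation vector (axis times angle).
In Python, from plant import get_state, snapshot, camera_params, hand_in, masks_of, pinpoint gives the robot as it stands.
- The arm moves only by the tool jog_arm, never from a script. Its argument "commands" is a list of rows, each an object with "dp": the shift along the tool's x, y, z scaled (see below), a list of three; "delta_rot": the turn, a rotation vector about the tool's x, y, z scaled (see below), a list of three. A call has 1 to 12 rows; each row is the pose to reach, as a shift and turn from the pose commanded when the call began, along the tool's axes at that moment; what a row does not reach only later rows make up. The controller multiplies each number of a shift by 50 cm and each number of a turn by pi/2 rad. A row lasts 1/8 s, in which the tool goes at most 62.5 mm and 10.7 degrees, less where a joint would pass 70% of its speed; a pose out of reach is approached as far as the arm can. A call with a number of a shift or a turn outside -1 to 1 is refused whole. A call with a gripper value outside its range is refused whole. "hand" is the gripper's target within -1 to 1 (shut at 1, half-way at 0, fully open at -1), set as the call begins (left out, the last holds). The fingers move at their own pace and stop on an object; "squeeze" is the grip in N (left out, the last holds). Time passes only in rows, so rows that repeat a pose let the fingers close. It gives the time, the measured TCP pose, the force and the opening at its end, in the units of the state.
- get_state(): the state, without advancing time (a new reading comes with each control period).
- snapshot(name): name is "scene" or "top" or "wrist"; returns the picture (420x560x3 uint8, blue, green, red); there is no depth.
- camera_params(name): a dict with "camera_matrix" (3x3 intrinsics, pixels), "k1" (the pictures are not rectified: a ray, as slopes to the right and down, at radius r is drawn at 1 + k1 r^2 times it, then the intrinsics apply), "R" (3x3) and "t" (3): a world point X has camera coordinates R X + t. Camera axes: x right, y down, z forward; pixel columns grow to the right and rows downward; lengths in mm; the calibration is good to about 2 mm. A picture is of the moment at which its call begins: read the wrist's pose just before it. camera_params takes no time and is no camera call; for the wrist camera it gives the pose at the moment of the call.
- hand_in(): hands the job in, once; it reports no verdict.
Trained networks look in the newest picture that a camera, given by its name, has taken for a name from the list of things; names that differ only in an ending like _2 or _b are one class to them, and where a whole thing is asked for, a point or a joint stands for the part that bears it (a point fixed in the world has none). Each returns a list of dicts, best first, with "score" (0 to 1); they miss things now and then, are a little off and sometimes report something else, mostly with a low value. They report only what shows in the picture. A call takes as long as a camera call. They do not tell look-alikes from the thing itself.
- masks_of(camera, query): "region" (420x560 bool, what is visible of it) and "rect" ([centre column, centre row, width, height] in pixels, round what is visible of it).
- pinpoint(camera, query): "at" ([column, row] in pixels: a listed point, or the origin of a listed thing).
The state is a dict: "t": time; "q": joint angles; "joint_vel": joint speeds; "tau": joint torques, N m; "tool_pos": TCP position; "orientation": TCP orientation; "force": force on the tool from outside, world axes, zero at the start; "wrist_torque": the same for the moment, N m; "width": opening from 0.0 (shut) to 1.0 (fully open).
Only numpy, scipy, OpenCV 4.12 (cv2) and the standard library are available. Lean on these libraries where they do the work, as an engineer would, in place of code of your own. Each camera call takes 0.05 s, during which the arm holds its last target. There are 200 camera calls.

## Working session

There is one attempt and no reset: what is moved stays moved. The work goes in short steps, Python scripts to look and compute and a tool call to move; the robot and the scene stay as the last step left them, time stands still between calls to the robot, and variables do not carry over. Pictures are saved under pics/ and viewed, about 8 in all and at most 12, crops included, and the job is handed in when it is done.

Besides the shell and the picture viewer there is one more tool, called by a JSON object that holds its "fn" and its "kwargs", one argument or row to a line. jog_arm: Moves the arm, as the interface text tells. Shifts and turns lie within -1 to 1; 1 stands for 50 cm of shift or pi/2 rad of turn. Its arguments: {"type":"object","properties":{"commands":{"type":"array"},"hand":{"type":"number"},"squeeze":{"type":"number"}},"required":["commands"]}

```bash
mkdir -p pics; ls; cat > h.py <<'E'
import numpy as np, cv2
from plant import *
from scipy.spatial.transform import Rotation as Ro
def ray(cam,px,P=None):
    P=P or camera_params(cam); K=np.array(P["camera_matrix"]);R=np.array(P["R"]);t=np.array(P["t"])
    d=np.linalg.solve(K,[px[0],px[1],1.]);
    s=d[:2].copy()
    for _ in range(30): s=d[:2]/(1+P["k1"]*(s@s))
    return -R.T@t, R.T@np.array([*s,1.])
def onz(cam,px,z,P=None):
    o,d=ray(cam,px,P); return o+d*(z-o[2])/d[2]
def proj(cam,X,P=None):
    P=P or camera_params(cam); K=np.array(P["camera_matrix"])
    c=np.array(P["R"])@np.array(X,float)+np.array(P["t"]); s=c[:2]/c[2]; s=s*(1+P["k1"]*(s@s))
    return (K@[*s,1])[:2]
def tri(l):
    A=np.zeros((3,3));b=np.zeros(3)
    for o,d in l:
        d=d/np.linalg.norm(d);M=np.eye(3)-np.outer(d,d);A+=M;b+=M@o
    return np.linalg.solve(A,b)
E
python3 - <<'E'
from h import *
np.set_printoptions(precision=1,suppress=True)
print(get_state())
for c in ["scene","top"]:
    cv2.imwrite(f"pics/{c}0.png",snapshot(c))
    print(c,camera_params(c))
Z=dict(cap=60,tile=0,scale=66,pipe_top=100,timer=0,stack_mid=0,stack_left=0,stack_right=0,spray=0,brush=0,can=0,jar=0)
for q,z in Z.items():
    for c in ["top","scene"]:
        for r in pinpoint(c,q)[:3]: print(q,c,r["at"],round(r["score"],2),onz(c,r["at"],z))
E
```

```text
pics
{'t': 0.0, 'q': array([ 1.1,  0.3,  1.6, -0. ,  1.3, -0. ]), 'joint_vel': array([-0., -0., -0.,  0.,  0.,  0.]), 'tau': array([  0. , -50.2, -35.7,   0.1,   0. ,  -0. ]), 'tool_pos': array([271.1, 617.3, 208. ]), 'orientation': array([-0.6, -3.1,  0. ]), 'force': array([ 0.1, -0.6, -0.4]), 'wrist_torque': array([0., 0., 0.]), 'width': 0.9990974363960352}
scene {'camera_matrix': array([[399.3,   0. , 279.9],
       [  0. , 399.3, 214.5],
       [  0. ,   0. ,   1. ]]), 'k1': -0.0692273932855248, 'R': array([[ 0.4,  0.9,  0. ],
       [ 0.7, -0.4, -0.6],
       [-0.5,  0.3, -0.8]]), 't': array([-270.7, -342.1, 1625.7])}
top {'camera_matrix': array([[504.9,   0. , 280.2],
       [  0. , 504.9, 220. ],
       [  0. ,   0. ,   1. ]]), 'k1': -0.15828267441110885, 'R': array([[-0. , -1. ,  0. ],
       [-1. ,  0. , -0.1],
       [ 0.1, -0. , -1. ]]), 't': array([  22.6,  579.5, 1381.6])}
cap top [239.9, 229.1] 0.96 [552.9 126.7  60. ]
cap top [180.0, 257.8] 0.84 [475.6 291.7  60. ]
cap top [184.4, 305.7] 0.62 [345.1 279.3  60. ]
cap scene [336.9, 183.6] 0.94 [493.2 284.   60. ]
cap sce
[... 876 characters left out ...]
  182.9   0. ]
stack_right top [277.6, 154.8] 0.66 [776.   19.8   0. ]
stack_right scene [308.5, 287.0] 0.75 [774.5  25.9   0. ]
stack_right scene [335.9, 183.9] 0.18 [454.1 311.6   0. ]
spray top [329.9, 151.6] 0.89 [ 784.5 -133.9    0. ]
spray scene [260.8, 310.5] 0.68 [ 780.5 -139.7    0. ]
spray scene [333.6, 182.9] 0.39 [446.4 306.2   0. ]
brush top [287.9, 293.5] 0.88 [373.9  -4.3   0. ]
brush scene [244.0, 199.5] 0.73 [375.9 -23.6   0. ]
can top [110.8, 268.0] 0.61 [450.2 505.3   0. ]
can scene [379.4, 164.3] 0.72 [441.5 514.2   0. ]
jar top [443.4, 252.2] 0.88 [ 483.8 -459.7    0. ]
jar scene [131.8, 269.0] 0.91 [ 478.  -457.6    0. ]
jar scene [271.4, 244.0] 0.41 [584.7 -12.9   0. ]
```

View pics/scene0.png

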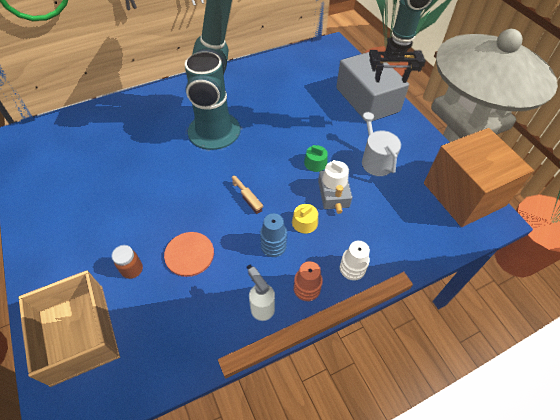

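View pics/top0.png

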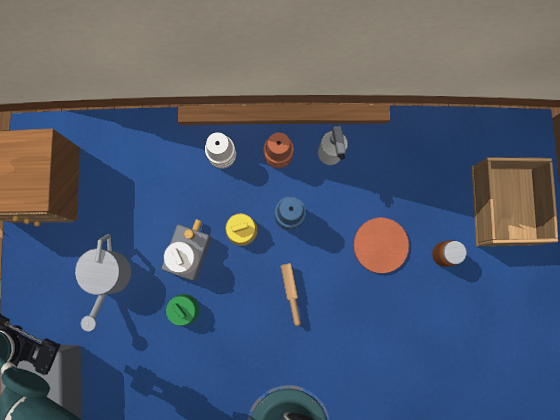

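The scene view shows the white cap on the grey timer at (336,178) with the brass pipe at (339,190), and the tile at (189,253). In the top view the cap is at (180,257), with the yellow and green decoys at (240,229) and (181,310), the tile at (381,245), and the blue stack at (290,212). Next I'll move the wrist camera over the timer.

```bash
cat >> h.py <<'E'
import json,os
def down(yaw): # yaw = direction of tool x in world, tool z down
    c,s=np.cos(yaw),np.sin(yaw); return np.array([[c,s,0],[s,-c,0],[0,0,-1.]])
def plan(cur,tgt):
    """cur,tgt=(x,y,z,yaw); tool y dir = yaw-90deg"""
    dp=down(cur[3]).T@(np.array(tgt[:3])-cur[:3])/500
    dr=Ro.from_matrix(down(cur[3]).T@down(tgt[3])).as_rotvec()/(np.pi/2)
    print(np.round(tgt,3),"dp",np.round(dp,4).tolist(),"rot",np.round(dr,4).tolist())
def yaw_now():
    M=Ro.from_rotvec(get_state()["orientation"]).as_matrix(); return np.arctan2(M[1,0],M[0,0]),M
E
python3 - <<'E'
from h import *
np.set_printoptions(precision=4,suppress=True)
y,M=yaw_now(); print(y,M)
P=camera_params("wrist"); print(P); R=np.array(P["R"]); c=-R.T@np.array(P["t"]); print("cam in tool",M.T@(c-get_state()["tool_pos"]), (M.T@R.T))
# tile centre from mask in top
snapshot("top")
m=masks_of("top","tile")[0]; print(m["rect"],m["score"])
r=m["region"]; pts=np.argwhere(r)[:,::-1]
W=np.array([onz("top",p,14)[:2] for p in pts[::7]]); print("tile",W.mean(0),W.min(0),W.max(0))
for r in masks_of("top","cap"): print(r["rect"],r["score"])
E
```

```text
2.7277995713019543 [[-0.9156  0.4021  0.    ]
 [ 0.4021  0.9156 -0.    ]
 [-0.     -0.     -1.    ]]
{'camera_matrix': array([[308.0513,   0.    , 283.7744],
       [  0.    , 308.0513, 209.2765],
       [  0.    ,   0.    ,   1.    ]]), 'k1': -0.06967539649671702, 'R': array([[ 0.4017,  0.9157,  0.0005],
       [ 0.8743, -0.3837,  0.2973],
       [ 0.2725, -0.119 , -0.9548]]), 't': array([-676.7831,  -40.5853,  389.9701])}
cam in tool [  77.4545    1.5575 -175.4603] [[ 0.0004 -0.9548 -0.2973]
 [ 1.      0.0002  0.0006]
 [-0.0005 -0.2973  0.9548]]
[379.7, 244.4, 59.2, 52.5] 0.94
tile [ 507.2886 -269.8954] [ 429.749  -347.2495] [ 584.7992 -191.5881]
[241.0, 229.6, 34.3, 33.7] 0.76
[181.4, 306.7, 35.5, 33.0] 0.61
[179.2, 258.3, 34.1, 33.0] 0.58
```

```bash
python3 - <<'E'
from h import *
c=(271.4,618,209.3,2.7278)
plan(c,(271.4,618,300,2.7278)); plan(c,(478,289,300,2.7278))
E
```

```text
[271.4   618.    300.      2.728] dp [0.0, 0.0, -0.1814] rot [0.0, 0.0, 0.0]
[478.    289.    300.      2.728] dp [-0.6429, -0.4363, -0.1814] rot [0.0, 0.0, 0.0]
```

{"fn": "jog_arm", "kwargs": {
  "commands": [
    {"dp": [0, 0, -0.12], "delta_rot": [0, 0, 0]},
    {"dp": [-0.08, -0.05, -0.18], "delta_rot": [0, 0, 0]},
    {"dp": [-0.17, -0.115, -0.18], "delta_rot": [0, 0, 0]},
    {"dp": [-0.26, -0.177, -0.18], "delta_rot": [0, 0, 0]},
    {"dp": [-0.35, -0.238, -0.18], "delta_rot": [0, 0, 0]},
    {"dp": [-0.44, -0.3, -0.18], "delta_rot": [0, 0, 0]},
    {"dp": [-0.53, -0.36, -0.18], "delta_rot": [0, 0, 0]},
    {"dp": [-0.6, -0.41, -0.18], "delta_rot": [0, 0, 0]},
    {"dp": [-0.64, -0.436, -0.18], "delta_rot": [0, 0, 0]},
    {"dp": [-0.64, -0.436, -0.18], "delta_rot": [0, 0, 0]},
    {"dp": [-0.64, -0.436, -0.18], "delta_rot": [0, 0, 0]}
  ],
  "hand": -1,
  "squeeze": 30
}}

```text
t: 2.82
tool_pos: [476.5, 290.2, 299.3]
orientation: [-0.645, -3.074, -0.001]
force: [-0.0, -0.2, 0.9]
width: 0.998
```

```bash
python3 - <<'E'
from h import *
np.set_printoptions(precision=4,suppress=True)
s=get_state(); print(s["t"],s["tool_pos"],s["force"],yaw_now()[0],s["q"])
im=snapshot("wrist"); P=camera_params("wrist"); cv2.imwrite("pics/w1.png",im)
for q,z in [("cap",60),("pipe_top",100),("timer",0),("scale",66)]:
    for r in pinpoint("wrist",q): print(q,r["at"],r["score"],onz("wrist",r["at"],z,P))
for r in masks_of("wrist","cap"): print(r["rect"],r["score"])
E
```

```text
2.825 [476.4745 290.2186 299.3499] [-0.0254 -0.1559  0.9443] 2.7277276740964322 [ 0.5021 -0.0018  1.7383  0.0006  1.405  -0.655 ]
cap [244.6, 72.4] 0.95 [339.7009 298.6528  60.    ]
cap [214.0, 247.2] 0.79 [536.6719 153.892   60.    ]
cap [276.7, 172.8] 0.6 [472.8311 283.5451  60.    ]
pipe_top [283.5, 227.4] 0.59 [535.3532 266.2563 100.    ]
[213.4, 256.1, 56.1, 65.0] 0.97
[242.0, 67.6, 68.8, 72.2] 0.9
[279.6, 175.6, 68.9, 71.9] 0.85
```

View pics/w1.png

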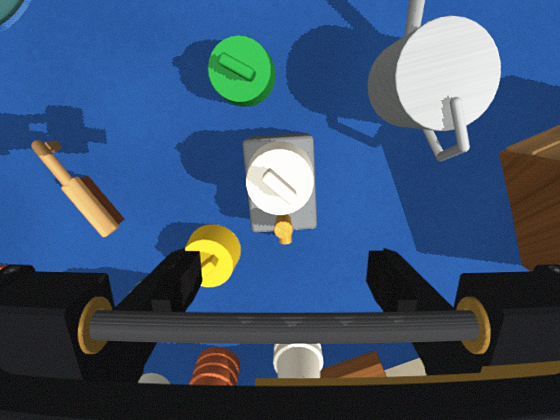

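The wrist view shows the white cap at (280,180). Its handle runs from about (265,172) to (297,198), the timer deck corners are roughly (244,140), (314,137) and (316,227), and the pipe is at (283,228). I'll enlarge it to measure.

```bash
python3 - <<'E'
import cv2
im=cv2.imread("pics/w1.png")[125:250,225:345]
cv2.imwrite("pics/w1c.png",cv2.resize(im,None,fx=4.8,fy=4.8,interpolation=cv2.INTER_CUBIC))
E
```

```text
(no output)
```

View pics/w1c.png

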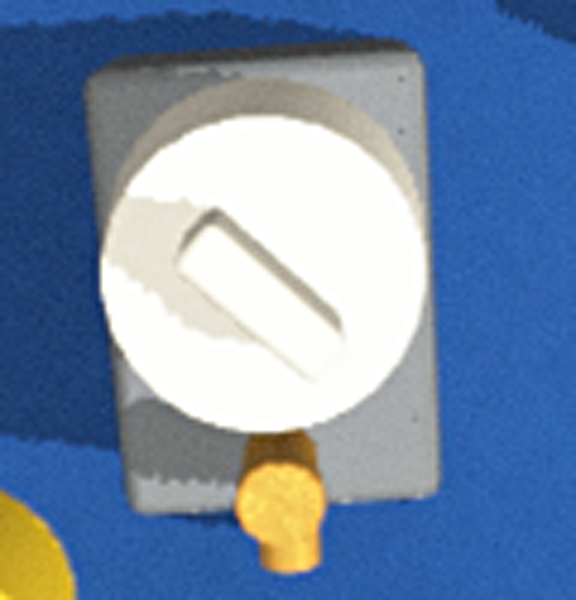

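```bash
python3 - <<'E'
from h import *
np.set_printoptions(precision=2,suppress=True)
P=camera_params("wrist")
f=lambda x,y,z:onz("wrist",(225+(x+.5)/4.8-.5,125+(y+.5)/4.8-.5),z,P)
a,b=f(198,243,145),f(328,362,145); d=b-a; print("handle",(a+b)/2,np.linalg.norm(d),np.arctan2(d[1],d[0]))
t=f(264,273,116); print("captop",t, np.linalg.norm(f(101,273,116)-f(427,273,116)),np.linalg.norm(f(264,115,116)-f(264,432,116)))
C=[f(88,72,60),f(424,60,60),f(441,497,60),f(135,515,60)]
u=C[3]-C[0];v=C[2]-C[1];w=C[0]-C[1];w2=C[3]-C[2]
for q in(u,v,w,w2): print(np.linalg.norm(q),np.arctan2(q[1],q[0]))
m=sum(C)/4;yaw=np.arctan2((u+v)[1],(u+v)[0]); print("timer",m-17*np.array([np.cos(yaw),np.sin(yaw),0]),yaw)
p=f(281,500,100);print("pipe",p)
E
```

```text
handle [475.63 287.64 145.  ] 40.70560910073788 0.4027358293592848
captop [474.77 287.68 116.  ] 80.68368856757023 80.10213589903162
131.0972013486547 -0.3420105318446251
128.48677952035865 -0.3453609773188109
92.57785421656898 -1.9484628508408932
92.09110222399346 -1.9202898756892137
timer [476.45 287.48  60.  ] -0.3436689082336656
pipe [536.98 265.   100.  ]
```

```bash
cat >> h.py <<'E'
def step(c,dp,r=0):
    return np.array([*(np.array(c[:3])+down(c[3])@np.array(dp)*500), c[3]-r*np.pi/2])
E
python3 - <<'E'
from h import *
c=step((271.409,618.025,209.306,2.7278),(-.64,-.436,-.18)); print(c)
plan(c,(475.5,287.7,170,3.544)); plan(c,(475.5,287.7,120,3.544))
E
```

```text
[476.74730104 289.75653955 299.306        2.7278    ]
[475.5   287.7   170.      3.544] dp [0.0006, -0.0048, 0.2586] rot [0.0, 0.0, -0.5196]
[475.5   287.7   120.      3.544] dp [0.0006, -0.0048, 0.3586] rot [0.0, 0.0, -0.5196]
```

{"fn": "jog_arm", "kwargs": {
  "commands": [
    {"dp": [0, -0.005, 0.03], "delta_rot": [0, 0, -0.1]},
    {"dp": [0, -0.005, 0.09], "delta_rot": [0, 0, -0.21]},
    {"dp": [0, -0.005, 0.15], "delta_rot": [0, 0, -0.32]},
    {"dp": [0, -0.005, 0.2], "delta_rot": [0, 0, -0.43]},
    {"dp": [0, -0.005, 0.24], "delta_rot": [0, 0, -0.52]},
    {"dp": [0, -0.005, 0.258], "delta_rot": [0, 0, -0.52]},
    {"dp": [0, -0.005, 0.29], "delta_rot": [0, 0, -0.52]},
    {"dp": [0, -0.005, 0.325], "delta_rot": [0, 0, -0.52]},
    {"dp": [0, -0.005, 0.35], "delta_rot": [0, 0, -0.52]},
    {"dp": [0, -0.005, 0.358], "delta_rot": [0, 0, -0.52]},
    {"dp": [0, -0.005, 0.358], "delta_rot": [0, 0, -0.52]}
  ]
}}

```text
t: 4.5
tool_pos: [475.7, 287.4, 120.1]
orientation: [0.628, -3.078, 0.0]
force: [-0.7, 0.4, -0.6]
width: 0.997
```

{"fn": "jog_arm", "kwargs": {
  "commands": [
    {"dp": [0, 0, 0], "delta_rot": [0, 0, 0]},
    {"dp": [0, 0, 0], "delta_rot": [0, 0, 0]},
    {"dp": [0, 0, 0], "delta_rot": [0, 0, 0]},
    {"dp": [0, 0, 0], "delta_rot": [0, 0, 0]},
    {"dp": [0, 0, 0], "delta_rot": [0, 0, 0]},
    {"dp": [0, 0, 0], "delta_rot": [0, 0, 0]}
  ],
  "hand": 1,
  "squeeze": 30
}}

```text
t: 5.25
tool_pos: [475.7, 287.5, 120.3]
orientation: [0.629, -3.078, -0.0]
force: [0.3, -0.3, -0.8]
width: 0.344
```

{"fn": "jog_arm", "kwargs": {
  "commands": [
    {"dp": [0, 0, 0], "delta_rot": [0, 0, 0]},
    {"dp": [0, 0, 0], "delta_rot": [0, 0, 0]},
    {"dp": [0, 0, 0], "delta_rot": [0, 0, 0]},
    {"dp": [0, 0, 0], "delta_rot": [0, 0, 0]}
  ]
}}

```text
t: 5.75
tool_pos: [475.7, 287.5, 120.3]
orientation: [0.629, -3.078, -0.0]
force: [1.0, -0.0, -0.2]
width: 0.001
```

{"fn": "jog_arm", "kwargs": {
  "commands": [
    {"dp": [0, 0, -0.01], "delta_rot": [0, 0, 0]},
    {"dp": [0, 0, -0.025], "delta_rot": [0, 0, 0]},
    {"dp": [0, 0, -0.045], "delta_rot": [0, 0, 0]},
    {"dp": [0, 0, -0.075], "delta_rot": [0, 0, 0]},
    {"dp": [0, 0, -0.115], "delta_rot": [0, 0, 0]},
    {"dp": [0, 0, -0.165], "delta_rot": [0, 0, 0]},
    {"dp": [0, 0, -0.21], "delta_rot": [0, 0, 0]},
    {"dp": [0, 0, -0.24], "delta_rot": [0, 0, 0]},
    {"dp": [0, 0, -0.26], "delta_rot": [0, 0, 0]},
    {"dp": [0, 0, -0.26], "delta_rot": [0, 0, 0]}
  ]
}}

```text
t: 7.0
tool_pos: [476.1, 287.7, 251.1]
orientation: [-0.628, 3.077, 0.001]
force: [-0.3, -0.1, -0.2]
width: 0.005
```

```bash
python3 - <<'E'
from h import *
s=get_state(); print(s["force"],s["wrist_torque"],s["q"],s["width"],s["tool_pos"],yaw_now()[0])
im=snapshot("wrist"); cv2.imwrite("pics/w2.png",im)
c=np.array([475.5,287.7,250.3,3.5446])
q1=np.arctan2(-269.9,507.3); yaw=1.571+q1-s["q"][5]; print(yaw)
for yw in(yaw,3.05): plan(c,(507.3,-269.9,250.3,yw))
E
```

```text
[-0.30580279 -0.05812321 -0.2085383 ] [ 0.02226696  0.02422046 -0.03376707] [ 4.98728811e-01  1.43406253e-02  1.80923684e+00  4.50594521e-05
  1.31675695e+00 -1.47503575e+00] 0.004921621747060499 [476.06136482 287.66037126 251.11283054] -2.7386358191774187
2.5570918632108306
[ 507.3   -269.9    250.3      2.557] dp [0.3789, -1.0508, 0.0] rot [0.0, 0.0, 0.6287]
[ 507.3  -269.9   250.3     3.05] dp [0.3789, -1.0508, 0.0] rot [0.0, 0.0, 0.3149]
```

View pics/w2.png

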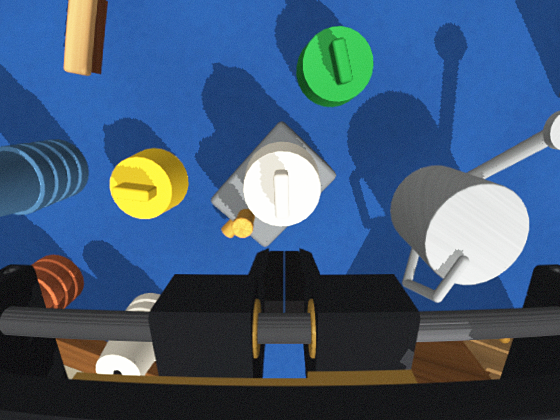

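The grip missed: width is about 0 and the cap is still on the timer at (282,183), with its handle at (281,195). The handle lies below and between the closed fingers at (285,255). I'll check by triangulation.

```bash
python3 - <<'E'
from h import *
np.set_printoptions(precision=1,suppress=True)
im=cv2.imread("pics/w2.png")[120:270,205:345]
cv2.imwrite("pics/w2c.png",cv2.resize(im,None,fx=4,fy=4,interpolation=cv2.INTER_CUBIC))
P=camera_params("wrist"); s=get_state(); print(s["tool_pos"])
# w1 camera pose from tool-mounted transform
M2=Ro.from_rotvec(s["orientation"]).as_matrix(); R=np.array(P["R"]);c=-R.T@np.array(P["t"])
Ct=M2.T@(c-s["tool_pos"]);Rt=R@M2; print(Ct)
M1=down(2.7277);R1=Rt@M1.T;c1=np.array([476.5,290.2,299.35])+M1@Ct
P1=dict(P,R=R1,t=-R1@c1)
for z in (145,135,125,115):
    print(z,onz("wrist",(279.8,188.1),z,P1),onz("wrist",(281,193),z,P))
print("tip px",proj("wrist",s["tool_pos"],P), "handle pred",proj("wrist",[475.6,287.6,145],P))
snapshot("scene");cv2.imwrite("pics/scene2.png",cv2.resize(snapshot("scene")[120:230,270:410],None,fx=4,fy=4,interpolation=cv2.INTER_CUBIC))
print(proj("scene",s["tool_pos"]),proj("scene",[475.6,287.6,145]))
E
```

```text
[475.6 287.4 250.2]
[  76.1    1.6 -175.4]
145 [477.4 286.7 145. ] [471.8 284.6 145. ]
135 [479.6 285.6 135. ] [474.1 285.5 135. ]
125 [481.7 284.5 125. ] [476.5 286.4 125. ]
115 [483.8 283.4 115. ] [478.9 287.3 115. ]
tip px [281.3 242.4] handle pred [282.4 197.9]
[342.8 141.3] [338.4 163.6]
```

View pics/scene2.png

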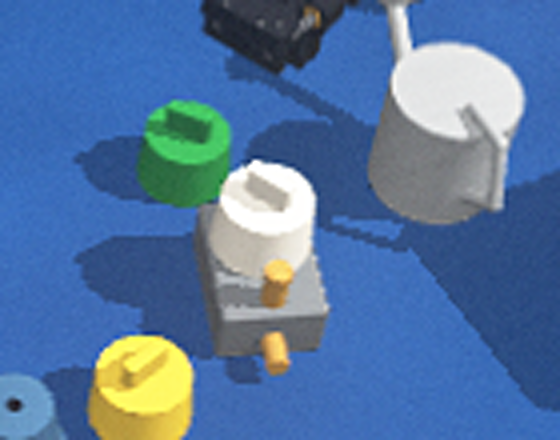

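View pics/w2c.png

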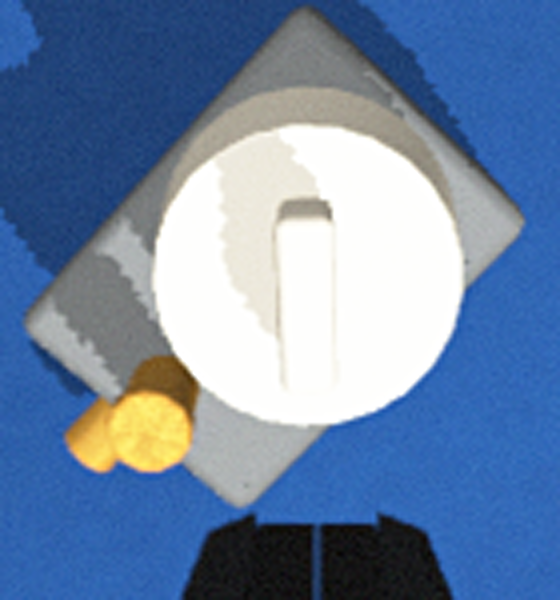

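The reading is consistent. The handle is where I measured it, but the fingertips (top edge at row 250, jaw opening 165 px) sit about 25 mm above the reported TCP. The fingers therefore closed just over the handle. I'll redo the grasp about 22 mm lower.

{"fn": "jog_arm", "kwargs": {
  "commands": [
    {"dp": [0, 0, 0], "delta_rot": [0, 0, 0]},
    {"dp": [0, 0, 0.03], "delta_rot": [0, 0, 0]},
    {"dp": [0, 0, 0.06], "delta_rot": [0, 0, 0]},
    {"dp": [0, 0, 0.1], "delta_rot": [0, 0, 0]},
    {"dp": [0, 0, 0.14], "delta_rot": [0, 0, 0]},
    {"dp": [0, 0, 0.18], "delta_rot": [0, 0, 0]},
    {"dp": [0, 0, 0.19], "delta_rot": [0, 0, 0]},
    {"dp": [0, 0, 0.19], "delta_rot": [0, 0, 0]}
  ],
  "hand": -1
}}

```text
t: 8.15
tool_pos: [475.6, 287.4, 154.8]
orientation: [0.629, -3.077, 0.0]
force: [-0.1, -0.1, 0.1]
width: 0.887
```

{"fn": "jog_arm", "kwargs": {
  "commands": [
    {"dp": [0, 0, 0.02], "delta_rot": [0, 0, 0]},
    {"dp": [0, 0, 0.05], "delta_rot": [0, 0, 0]},
    {"dp": [0, 0, 0.08], "delta_rot": [0, 0, 0]},
    {"dp": [0, 0, 0.1], "delta_rot": [0, 0, 0]},
    {"dp": [0, 0, 0.108], "delta_rot": [0, 0, 0]},
    {"dp": [0, 0, 0.112], "delta_rot": [0, 0, 0]},
    {"dp": [0, 0, 0.112], "delta_rot": [0, 0, 0]}
  ]
}}

```text
t: 9.02
tool_pos: [476.0, 287.6, 99.6]
orientation: [-0.629, 3.078, 0.0]
force: [0.4, 0.0, -0.4]
width: 1.002
```

{"fn": "jog_arm", "kwargs": {
  "commands": [
    {"dp": [0, 0, 0], "delta_rot": [0, 0, 0]},
    {"dp": [0, 0, 0], "delta_rot": [0, 0, 0]},
    {"dp": [0, 0, 0], "delta_rot": [0, 0, 0]},
    {"dp": [0, 0, 0], "delta_rot": [0, 0, 0]},
    {"dp": [0, 0, 0], "delta_rot": [0, 0, 0]},
    {"dp": [0, 0, 0], "delta_rot": [0, 0, 0]},
    {"dp": [0, 0, 0], "delta_rot": [0, 0, 0]},
    {"dp": [0, 0, 0], "delta_rot": [0, 0, 0]},
    {"dp": [0, 0, 0], "delta_rot": [0, 0, 0]}
  ],
  "hand": 1,
  "squeeze": 30
}}

```text
t: 10.15
tool_pos: [475.7, 287.2, 99.2]
orientation: [0.629, -3.078, 0.001]
force: [-0.3, -0.3, 0.3]
width: 0.155
```

{"fn": "jog_arm", "kwargs": {
  "commands": [
    {"dp": [0, 0, -0.008], "delta_rot": [0, 0, 0]},
    {"dp": [0, 0, -0.02], "delta_rot": [0, 0, 0]},
    {"dp": [0, 0, -0.04], "delta_rot": [0, 0, 0]},
    {"dp": [0, 0, -0.07], "delta_rot": [0, 0, 0]},
    {"dp": [0, 0, -0.11], "delta_rot": [0, 0, 0]},
    {"dp": [0, 0, -0.155], "delta_rot": [0, 0, 0]},
    {"dp": [0, 0, -0.2], "delta_rot": [0, 0, 0]},
    {"dp": [0, 0, -0.235], "delta_rot": [0, 0, 0]},
    {"dp": [0, 0, -0.26], "delta_rot": [0, 0, 0]},
    {"dp": [0, 0, -0.26], "delta_rot": [0, 0, 0]}
  ]
}}

```text
t: 11.4
tool_pos: [476.4, 287.8, 230.6]
orientation: [-0.628, 3.076, 0.001]
force: [-0.1, -0.1, -3.2]
width: 0.156
```

```bash
python3 - <<'E'
from h import *
np.set_printoptions(precision=3,suppress=True)
s=get_state(); print(s["force"],s["wrist_torque"],s["width"],s["tool_pos"],yaw_now()[0])
im=snapshot("wrist"); P=camera_params("wrist"); cv2.imwrite("pics/w3.png",im)
for q in ("scale","sleeve_grip","pipe_top"):
    for r in pinpoint("wrist",q): print(q,r["at"],r["score"],onz("wrist",r["at"],dict(scale=66,sleeve_grip=88,pipe_top=100)[q],P))
im=snapshot("top"); cv2.imwrite("pics/t3.png",im)
for q in ("scale","sleeve_grip","pipe_top"):
    for r in pinpoint("top",q): print(q,r["at"],r["score"],onz("top",r["at"],dict(scale=66,sleeve_grip=88,pipe_top=100)[q]))
c0=step((271.409,618.025,209.306,2.7278),(-.64,-.436,-.18)); c=step(c0,(0,-.005,.358),-.52)
c[2]=99.306+130; print(c)
plan(c,(507.3,-269.9,c[2],2.557)); plan(c,(507.3,-269.9,c[2],3.0))
E
```

```text
[-0.137 -0.148 -3.215] [ 0.063 -0.024  0.06 ] 0.15623166385777637 [476.365 287.833 230.609] -2.7385251210877426
scale [49.5, 174.4] 0.25 [570.343  32.982  66.   ]
pipe_top [91.0, 7.9] 0.16 [384.87   59.472 100.   ]
scale [180.0, 256.0] 0.69 [480.285 290.606  66.   ]
sleeve_grip [376.7, 242.5] 0.22 [ 509.056 -244.245   88.   ]
pipe_top [187.1, 230.1] 0.89 [547.705 265.653 100.   ]
[475.742 287.468 229.306   3.545]
[ 507.3   -269.9    229.306    2.557] dp [0.3791, -1.0502, 0.0] rot [0.0, 0.0, 0.6287]
[ 507.3   -269.9    229.306    3.   ] dp [0.3791, -1.0502, 0.0] rot [0.0, 0.0, 0.3467]
```

View pics/w3.png

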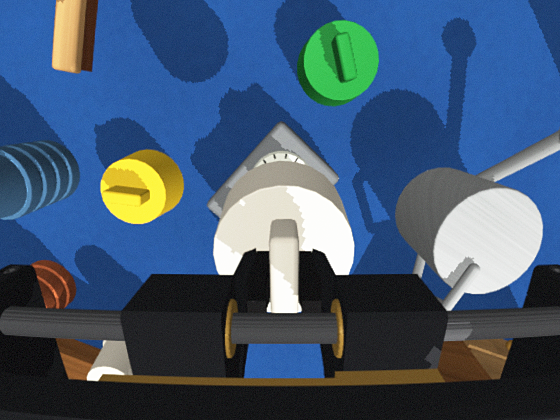

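The cap is held by its handle at (285,260), with the scale marks showing under it at (282,158). Next is the carry to the tile.

{"fn": "jog_arm", "kwargs": {
  "commands": [
    {"dp": [0.008, -0.021, 0], "delta_rot": [0, 0, 0.013]},
    {"dp": [0.023, -0.063, 0], "delta_rot": [0, 0, 0.038]},
    {"dp": [0.049, -0.137, 0], "delta_rot": [0, 0, 0.08]},
    {"dp": [0.08, -0.22, 0], "delta_rot": [0, 0, 0.13]},
    {"dp": [0.114, -0.315, 0], "delta_rot": [0, 0, 0.19]},
    {"dp": [0.148, -0.41, 0], "delta_rot": [0, 0, 0.25]},
    {"dp": [0.182, -0.504, 0], "delta_rot": [0, 0, 0.3]},
    {"dp": [0.216, -0.6, 0], "delta_rot": [0, 0, 0.36]},
    {"dp": [0.25, -0.693, 0], "delta_rot": [0, 0, 0.42]},
    {"dp": [0.284, -0.788, 0], "delta_rot": [0, 0, 0.47]},
    {"dp": [0.318, -0.882, 0], "delta_rot": [0, 0, 0.53]},
    {"dp": [0.341, -0.945, 0], "delta_rot": [0, 0, 0.57]}
  ]
}}

```text
t: 13.3
tool_pos: [503.5, -216.9, 229.4]
orientation: [0.773, 3.045, -0.001]
force: [0.7, 1.1, -3.0]
width: 0.153
```

```bash
python3 - <<'E'
from h import *
c=step((475.742,287.468,229.306,3.545),(.341,-.945,0),.57);print(c,get_state()["tool_pos"])
plan(c,(507.3,-269.9,60,2.557)); plan(c,(507.3,-269.9,53.3,2.557))
E
```

```text
[ 504.4102227  -214.03437587  229.306         2.64964609] [ 503.47956038 -216.87505137  229.3750702 ]
[ 507.3   -269.9     60.       2.557] dp [-0.0579, -0.0958, 0.3386] rot [0.0, 0.0, 0.059]
[ 507.3   -269.9     53.3      2.557] dp [-0.0579, -0.0958, 0.352] rot [0.0, 0.0, 0.059]
```

{"fn": "jog_arm", "kwargs": {
  "commands": [
    {"dp": [-0.03, -0.05, 0.01], "delta_rot": [0, 0, 0.03]},
    {"dp": [-0.05, -0.085, 0.04], "delta_rot": [0, 0, 0.06]},
    {"dp": [-0.058, -0.096, 0.09], "delta_rot": [0, 0, 0.06]},
    {"dp": [-0.058, -0.096, 0.15], "delta_rot": [0, 0, 0.06]},
    {"dp": [-0.058, -0.096, 0.21], "delta_rot": [0, 0, 0.06]},
    {"dp": [-0.058, -0.096, 0.26], "delta_rot": [0, 0, 0.06]},
    {"dp": [-0.058, -0.096, 0.3], "delta_rot": [0, 0, 0.06]},
    {"dp": [-0.058, -0.096, 0.325], "delta_rot": [0, 0, 0.06]},
    {"dp": [-0.058, -0.096, 0.335], "delta_rot": [0, 0, 0.06]},
    {"dp": [-0.058, -0.096, 0.34], "delta_rot": [0, 0, 0.06]},
    {"dp": [-0.058, -0.096, 0.34], "delta_rot": [0, 0, 0.06]}
  ]
}}

```text
t: 14.68
tool_pos: [507.6, -270.4, 60.0]
orientation: [0.908, 3.006, -0.0]
force: [0.1, -0.4, -3.5]
width: 0.152
```

{"fn": "jog_arm", "kwargs": {
  "commands": [
    {"dp": [0, 0, 0.003], "delta_rot": [0, 0, 0]},
    {"dp": [0, 0, 0.006], "delta_rot": [0, 0, 0]},
    {"dp": [0, 0, 0.008], "delta_rot": [0, 0, 0]},
    {"dp": [0, 0, 0.01], "delta_rot": [0, 0, 0]},
    {"dp": [0, 0, 0.01], "delta_rot": [0, 0, 0]}
  ]
}}

```text
t: 15.3
tool_pos: [507.0, -270.0, 54.2]
orientation: [-0.908, -3.007, -0.0]
force: [0.2, 0.4, -3.8]
width: 0.156
```

{"fn": "jog_arm", "kwargs": {
  "commands": [
    {"dp": [0, 0, 0.001], "delta_rot": [0, 0, 0]},
    {"dp": [0, 0, 0.002], "delta_rot": [0, 0, 0]},
    {"dp": [0, 0, 0.002], "delta_rot": [0, 0, 0]}
  ]
}}

```text
t: 15.68
tool_pos: [507.1, -270.1, 53.3]
orientation: [-0.908, -3.007, -0.0]
force: [-1.0, 0.2, -2.6]
width: 0.158
```

Contact isn't clear yet, so I'll creep lower.

{"fn": "jog_arm", "kwargs": {
  "commands": [
    {"dp": [0, 0, 0.001], "delta_rot": [0, 0, 0]},
    {"dp": [0, 0, 0.002], "delta_rot": [0, 0, 0]},
    {"dp": [0, 0, 0.002], "delta_rot": [0, 0, 0]}
  ]
}}

```text
t: 16.05
tool_pos: [507.2, -270.3, 53.1]
orientation: [0.908, 3.007, -0.0]
force: [-4.0, -0.1, 4.2]
width: 0.157
```

{"fn": "jog_arm", "kwargs": {
  "commands": [
    {"dp": [0, 0, 0.001], "delta_rot": [0, 0, 0]},
    {"dp": [0, 0, 0.002], "delta_rot": [0, 0, 0]},
    {"dp": [0, 0, 0.002], "delta_rot": [0, 0, 0]}
  ]
}}

```text
t: 16.42
tool_pos: [507.2, -270.4, 53.1]
orientation: [0.908, 3.007, -0.001]
force: [-6.1, 1.4, 10.7]
width: 0.155
```

{"fn": "jog_arm", "kwargs": {
  "commands": [
    {"dp": [0, 0, -0.003], "delta_rot": [0, 0, 0]},
    {"dp": [0, 0, -0.003], "delta_rot": [0, 0, 0]}
  ]
}}

```text
t: 16.68
tool_pos: [507.2, -270.3, 53.1]
orientation: [0.908, 3.007, -0.001]
force: [-1.9, -0.7, 3.5]
width: 0.156
```

{"fn": "jog_arm", "kwargs": {
  "commands": [
    {"dp": [0, 0, 0], "delta_rot": [0, 0, 0]},
    {"dp": [0, 0, 0], "delta_rot": [0, 0, 0]},
    {"dp": [0, 0, 0], "delta_rot": [0, 0, 0]},
    {"dp": [0, 0, 0], "delta_rot": [0, 0, 0]},
    {"dp": [0, 0, 0], "delta_rot": [0, 0, 0]},
    {"dp": [0, 0, 0], "delta_rot": [0, 0, 0]}
  ],
  "hand": -0.3
}}

```text
t: 17.42
tool_pos: [507.1, -270.1, 52.8]
orientation: [0.908, 3.007, -0.0]
force: [1.1, 0.4, -0.0]
width: 0.649
```

{"fn": "jog_arm", "kwargs": {
  "commands": [
    {"dp": [0, 0, -0.02], "delta_rot": [0, 0, 0]},
    {"dp": [0, 0, -0.06], "delta_rot": [0, 0, 0]},
    {"dp": [0, 0, -0.12], "delta_rot": [0, 0, 0]},
    {"dp": [0, 0, -0.2], "delta_rot": [0, 0, 0]},
    {"dp": [0, 0, -0.3], "delta_rot": [0, 0, 0]},
    {"dp": [0, 0, -0.4], "delta_rot": [0, 0, 0]},
    {"dp": [0, 0, -0.44], "delta_rot": [0, 0, 0]},
    {"dp": [0, 0, -0.44], "delta_rot": [0, 0, 0]}
  ]
}}

```text
t: 18.42
tool_pos: [507.9, -270.5, 275.0]
orientation: [0.907, 3.004, -0.002]
force: [0.5, -1.2, -0.9]
width: 0.652
```

```bash
python3 - <<'E'
from h import *
np.set_printoptions(precision=2,suppress=True)
s=get_state();print(s["t"],s["tool_pos"],s["width"])
im=snapshot("wrist");P=camera_params("wrist");cv2.imwrite("pics/w4.png",im)
for q in ("cap","tile"):
    for r in pinpoint("wrist",q)[:2]: print(q,r["at"],r["score"],onz("wrist",r["at"],14 if q=="cap" else 0,P))
g=snapshot("top")
for r in pinpoint("top","cap"): print(r["at"],r["score"],onz("top",r["at"],14))
c=step((504.41,-214.034,229.306,2.6496),(-.058,-.096,.34),.06); c=step(c,(0,0,.014)); c=step(c,(0,0,-.443));print(c)
plan(c,(476,287.6,c[2],3.545))
E
```

```text
18.425 [ 507.93 -270.54  274.96] 0.6524405615545447
cap [283.3, 168.5] 0.74 [ 504.82 -267.29   14.  ]
cap [537.6, 42.8] 0.56 [549.18 117.33  14.  ]
[375.6, 243.7] 0.94 [ 510.96 -256.31   14.  ]
[239.4, 231.4] 0.94 [551.02 131.16  14.  ]
[181.9, 309.7] 0.68 [331.72 294.51  14.  ]
[ 507.3  -270.04  273.81    2.56]
[476.   287.6  273.81   3.54] dp [0.6692, 0.8944, 0.0] rot [0.0, 0.0, -0.63]
```

{"fn": "jog_arm", "kwargs": {
  "commands": [
    {"dp": [0.033, 0.045, 0], "delta_rot": [0, 0, -0.03]},
    {"dp": [0.094, 0.125, 0], "delta_rot": [0, 0, -0.09]},
    {"dp": [0.16, 0.215, 0], "delta_rot": [0, 0, -0.15]},
    {"dp": [0.228, 0.304, 0], "delta_rot": [0, 0, -0.21]},
    {"dp": [0.294, 0.394, 0], "delta_rot": [0, 0, -0.28]},
    {"dp": [0.361, 0.483, 0], "delta_rot": [0, 0, -0.34]},
    {"dp": [0.428, 0.572, 0], "delta_rot": [0, 0, -0.4]},
    {"dp": [0.495, 0.662, 0], "delta_rot": [0, 0, -0.47]},
    {"dp": [0.562, 0.751, 0], "delta_rot": [0, 0, -0.53]},
    {"dp": [0.622, 0.832, 0], "delta_rot": [0, 0, -0.59]},
    {"dp": [0.669, 0.894, 0], "delta_rot": [0, 0, -0.63]},
    {"dp": [0.669, 0.894, 0], "delta_rot": [0, 0, -0.63]}
  ]
}}

```text
t: 20.18
tool_pos: [474.7, 289.2, 270.7]
orientation: [0.634, -3.074, 0.001]
force: [0.3, -0.7, 0.0]
width: 0.644
```

{"fn": "jog_arm", "kwargs": {
  "commands": [
    {"dp": [0, 0, 0.05], "delta_rot": [0, 0, 0]},
    {"dp": [0, 0, 0.1], "delta_rot": [0, 0, 0]},
    {"dp": [0, 0, 0.1], "delta_rot": [0, 0, 0]},
    {"dp": [0, 0, 0.1], "delta_rot": [0, 0, 0]}
  ]
}}

```text
t: 20.68
tool_pos: [476.2, 286.7, 223.1]
orientation: [0.627, -3.078, 0.0]
force: [0.3, 0.5, -0.5]
width: 0.65
```

```bash
python3 - <<'E'
from h import *
np.set_printoptions(precision=2,suppress=True)
s=get_state();print(s["t"],s["tool_pos"],s["width"],s["q"],s["force"])
im=snapshot("wrist");P=camera_params("wrist");cv2.imwrite("pics/w5.png",im)
for q,z in (("scale",66),("sleeve_grip",88),("pipe_top",100)):
    for r in pinpoint("wrist",q)[:2]: print(q,r["at"],r["score"],onz("wrist",r["at"],z,P))
p=proj("wrist",[476,287.6,100],P);print(p); x,y=(p-[60,60]).astype(int);print(x,y)
cr=im[y:y+110,x:x+120]
a=cv2.resize(cr,None,fx=5,fy=5,interpolation=cv2.INTER_CUBIC)
cv2.imwrite("pics/w5c.png",a)
E
```

```text
20.675 [476.19 286.68 223.14] 0.6500734646222383 [ 0.5   0.03  1.84 -0.    1.27 -1.48] [ 0.32  0.55 -0.48]
scale [278.8, 187.6] 0.92 [480.67 284.4   66.  ]
scale [48.6, 172.0] 0.39 [565.89  34.68  66.  ]
sleeve_grip [281.3, 189.3] 0.86 [476.38 285.79  88.  ]
[283.02 192.49]
223 132
```

View pics/w5c.png

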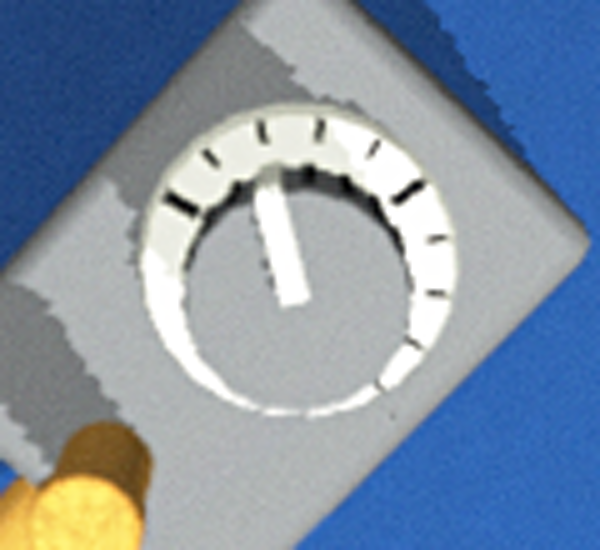

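In the crop, mark 0 (thick) is at (183,205) and mark 5 (thick) at (408,192). The white pointer runs from (298,300) to (268,170), towards mark 2 at (263,132), so about 2.0 rad clockwise is needed. The pipe is at bottom left (90,510).

```bash
python3 - <<'E'
from h import *
np.set_printoptions(precision=3,suppress=True)
P=camera_params("wrist")
f=lambda x,y,z:onz("wrist",(223+(x+.5)/5-.5,132+(y+.5)/5-.5),z,P)
s=get_state();print(s["tool_pos"])
print("sleeve top",f(300,298,99)); ax=f(300,298,99)
tm=np.array([476,287.6,0])
for n,(x,y) in {0:(183,205),2:(263,132),5:(408,192),7:(437,293),9:(380,387)}.items():
    d=f(x,y,66)-ax; print(n,np.arctan2(d[1],d[0])%6.283,np.hypot(*d[:2]),"=> yaw",(np.arctan2(d[1],d[0])-(np.pi+1.8-.4*n)+np.pi)%6.283-np.pi)
d=f(267,172,102)-ax; p=np.arctan2(d[1],d[0]); print("ptr",p%6.283,np.hypot(*d[:2]))
c=step((507.3,-270.04,273.81,2.56),(.669,.894,.1),-.63); print(c); plan(c,(*ax[:2],47.5,3.545))
E
```

```text
[476.653 287.493 224.125]
sleeve top [475.418 287.343  99.   ]
0 4.656251922570707 28.706466722111415 => yaw -0.28534073101908586
2 3.81934134117806 29.790148375015804 => yaw -0.32225131241173255
5 2.5598201542280674 28.185137249690012 => yaw -0.3817724993617255
7 1.7439243275666862 31.19737958778714 => yaw -0.39766832602310664
9 0.9575228357338652 34.163618890777244 => yaw -0.38406981785592764
ptr 3.7850332086456957 26.710033188120434
[473.357 287.228 223.81    3.55 ]
[475.418 287.343  47.5     3.545] dp [-0.0039, -0.0014, 0.3526] rot [0.0, 0.0, 0.0029]
```

{"fn": "jog_arm", "kwargs": {
  "commands": [
    {"dp": [0, 0, 0.05], "delta_rot": [0, 0, 0]},
    {"dp": [0, 0, 0.13], "delta_rot": [0, 0, 0]},
    {"dp": [0, 0, 0.2], "delta_rot": [0, 0, 0]},
    {"dp": [0, 0, 0.25], "delta_rot": [0, 0, 0]},
    {"dp": [0, 0, 0.29], "delta_rot": [0, 0, 0]},
    {"dp": [0, 0, 0.32], "delta_rot": [0, 0, 0]},
    {"dp": [0, 0, 0.335], "delta_rot": [0, 0, 0]},
    {"dp": [0, 0, 0.335], "delta_rot": [0, 0, 0]}
  ]
}}

```text
t: 21.88
tool_pos: [475.9, 287.4, 55.3]
orientation: [0.629, -3.078, 0.0]
force: [0.1, 0.2, 0.2]
width: 0.652
```

{"fn": "jog_arm", "kwargs": {
  "commands": [
    {"dp": [0, 0, 0.006], "delta_rot": [0, 0, 0]},
    {"dp": [0, 0, 0.012], "delta_rot": [0, 0, 0]},
    {"dp": [0, 0, 0.016], "delta_rot": [0, 0, 0]},
    {"dp": [0, 0, 0.016], "delta_rot": [0, 0, 0]}
  ]
}}

```text
t: 22.38
tool_pos: [475.8, 287.3, 47.2]
orientation: [0.629, -3.078, 0.0]
force: [-0.4, -0.3, 1.0]
width: 0.648
```

{"fn": "jog_arm", "kwargs": {
  "commands": [
    {"dp": [0, 0, 0], "delta_rot": [0, 0, 0]},
    {"dp": [0, 0, 0], "delta_rot": [0, 0, 0]},
    {"dp": [0, 0, 0], "delta_rot": [0, 0, 0]},
    {"dp": [0, 0, 0], "delta_rot": [0, 0, 0]}
  ],
  "hand": 1,
  "squeeze": 40
}}

```text
t: 22.88
tool_pos: [476.9, 285.1, 47.4]
orientation: [-0.63, 3.077, -0.006]
force: [3.0, -8.2, 1.4]
width: 0.524
```

{"fn": "jog_arm", "kwargs": {
  "commands": [
    {"dp": [0, -0.005, 0], "delta_rot": [0, 0, 0]},
    {"dp": [0.0005, -0.005, 0], "delta_rot": [0, 0, 0.05]},
    {"dp": [0.001, -0.005, 0], "delta_rot": [0, 0, 0.13]},
    {"dp": [0.0018, -0.0047, 0], "delta_rot": [0, 0, 0.23]},
    {"dp": [0.0025, -0.0043, 0], "delta_rot": [0, 0, 0.33]},
    {"dp": [0.0031, -0.0039, 0], "delta_rot": [0, 0, 0.43]},
    {"dp": [0.0037, -0.0034, 0], "delta_rot": [0, 0, 0.53]},
    {"dp": [0.0042, -0.0028, 0], "delta_rot": [0, 0, 0.63]},
    {"dp": [0.0046, -0.0021, 0], "delta_rot": [0, 0, 0.73]},
    {"dp": [0.0048, -0.0013, 0], "delta_rot": [0, 0, 0.83]},
    {"dp": [0.0049, -0.0008, 0], "delta_rot": [0, 0, 0.9]},
    {"dp": [0.0049, -0.0008, 0], "delta_rot": [0, 0, 0.9]}
  ]
}}

```text
t: 24.38
tool_pos: [476.4, 283.7, 47.4]
orientation: [1.518, 2.744, -0.001]
force: [8.6, -10.2, -3.5]
width: 0.525
```

{"fn": "jog_arm", "kwargs": {
  "commands": [
    {"dp": [0.0006, 0, 0], "delta_rot": [0, 0, 0.08]},
    {"dp": [0.0014, 0.0002, 0], "delta_rot": [0, 0, 0.18]},
    {"dp": [0.0021, 0.0005, 0], "delta_rot": [0, 0, 0.28]},
    {"dp": [0.0027, 0.0008, 0], "delta_rot": [0, 0, 0.36]},
    {"dp": [0.0028, 0.0009, 0], "delta_rot": [0, 0, 0.38]},
    {"dp": [0.0028, 0.0009, 0], "delta_rot": [0, 0, 0.38]},
    {"dp": [0.0028, 0.0009, 0], "delta_rot": [0, 0, 0.38]}
  ]
}}

```text
t: 25.25
tool_pos: [475.8, 283.5, 47.4]
orientation: [2.255, 2.178, -0.003]
force: [7.2, -15.2, 0.6]
width: 0.527
```

```bash
python3 - <<'E'
from h import *
s=get_state();print(s["t"],s["tool_pos"],s["width"],s["q"],s["force"],s["wrist_torque"],yaw_now()[0])
E
```

```text
25.25 [475.79647054 283.47924076  47.38565235] 0.5271005094535124 [ 0.49718508  0.19356879  2.0126753  -0.00899109  0.93521146  0.53737543] [  7.24607217 -15.16522316   0.6257971 ] [-2.38621412 -1.25719188 -0.02905998] 1.5359313297677601
```

{"fn": "jog_arm", "kwargs": {
  "commands": [
    {"dp": [-0.004, 0.0025, 0], "delta_rot": [0, 0, 0]},
    {"dp": [-0.007, 0.005, 0], "delta_rot": [0, 0, 0]},
    {"dp": [-0.007, 0.005, 0], "delta_rot": [0, 0, 0]}
  ]
}}

```text
t: 25.62
tool_pos: [475.8, 283.4, 47.4]
orientation: [2.261, 2.18, -0.001]
force: [0.7, -3.7, 2.1]
width: 0.524
```

{"fn": "jog_arm", "kwargs": {
  "commands": [
    {"dp": [0, 0, 0], "delta_rot": [0, 0, 0]},
    {"dp": [0, 0, 0], "delta_rot": [0, 0, 0]},
    {"dp": [0, 0, 0], "delta_rot": [0, 0, 0]}
  ],
  "hand": -0.3
}}

```text
t: 26.0
tool_pos: [475.7, 284.3, 47.3]
orientation: [-2.261, -2.18, -0.0]
force: [0.3, -0.0, -0.9]
width: 0.646
```

```bash
python3 - <<'E'
from h import *
s=get_state();print(s["t"],s["tool_pos"],s["width"],s["force"],yaw_now()[0])
E
```

```text
26.0 [475.7173964  284.34995612  47.30255018] 0.6461672308960046 [ 0.29042798 -0.03580593 -0.88586955] 1.5342717156875518
```

{"fn": "jog_arm", "kwargs": {
  "commands": [
    {"dp": [0, 0, -0.03], "delta_rot": [0, 0, 0]},
    {"dp": [0, 0, -0.1], "delta_rot": [0, 0, 0]},
    {"dp": [0, 0, -0.2], "delta_rot": [0, 0, 0]},
    {"dp": [0, 0, -0.3], "delta_rot": [0, 0, 0]},
    {"dp": [0, 0, -0.36], "delta_rot": [0, 0, 0]},
    {"dp": [0, 0, -0.36], "delta_rot": [0, 0, 0]},
    {"dp": [0, 0, -0.36], "delta_rot": [0, 0, 0]}
  ]
}}

```text
t: 26.88
tool_pos: [475.3, 283.7, 226.7]
orientation: [-2.262, -2.18, 0.001]
force: [0.6, 0.4, -0.6]
width: 0.655
```

```bash
python3 - <<'E'
from h import *
np.set_printoptions(precision=3,suppress=True)
s=get_state();print(s["t"],s["tool_pos"],s["width"],s["force"],yaw_now()[0])
im=snapshot("wrist");P=camera_params("wrist");cv2.imwrite("pics/w6.png",im)
p=proj("wrist",[476,286.5,100],P); x,y=(p-[60,60]).astype(int);print(x,y)
cv2.imwrite("pics/w6c.png",cv2.resize(im[y:y+110,x:x+120],None,fx=5,fy=5,interpolation=cv2.INTER_CUBIC))
E
```

```text
26.875 [475.271 283.67  226.722] 0.65486305100472 [ 0.62   0.422 -0.563] 1.5340688317944142
224 131
```

View pics/w6c.png

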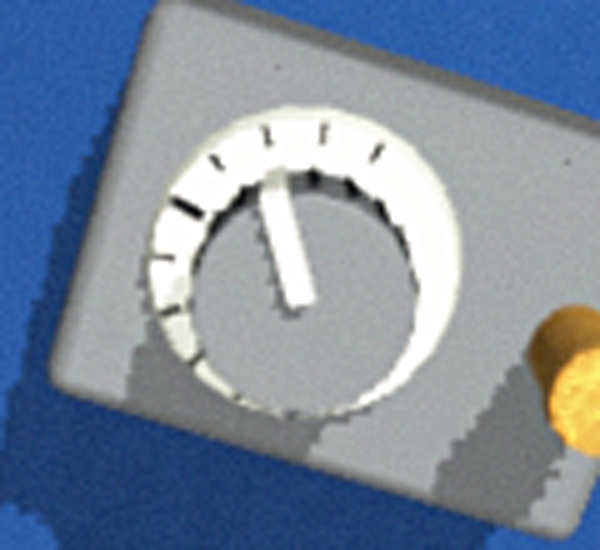

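The pointer runs from (300,305) to (272,180) towards the thin mark at (267,135). That is the second mark clockwise past the thick mark 5 at (187,208), so the sleeve rests at mark 7. Next I'll fetch the cap.

```bash
cat > cmd.py <<'E'
from h import *
# full-precision command chain
c=(271.409,618.025,209.306,2.7278)
L=[((-.64,-.436,-.18),0),((0,-.005,.358),-.52),((0,0,.042-.26+.26),0)]
c=step(c,*L[0]);c=step(c,*L[1]);c[2]=229.306
c=step(c,(.341,-.945,0),.57);c=step(c,(-.058,-.096,.34),.06)
T=c.copy();T[2]=53.0   # tile pose
c=step(c,(0,0,.014-.443));c=step(c,(.669,.894,.1),-.63);c=step(c,(0,0,.351))
S=c.copy()
c=step(c,(.0049,-.0008,0),.9);c=step(c,(.0028,.0009,0),.38);c=step(c,(-.007,.005,0));c=step(c,(0,0,-.36))
E
python3 - <<'E'
from cmd import *
print(T,S,c)
t=T.copy();t[2]=c[2]; plan(c,t)
E
```

```text
[ 507.08375848 -270.05283591   53.            2.5550124 ] [475.92102877 287.37710074  48.306        3.54461409] [475.83119314 283.88380101 228.306        1.53399479]
[ 507.084 -270.053  228.306    2.555] dp [-1.1048, 0.1032, 0.0] rot [0.0, 0.0, -0.65]
```

{"fn": "jog_arm", "kwargs": {
  "commands": [
    {"dp": [-0.04, 0.004, 0], "delta_rot": [0, 0, -0.02]},
    {"dp": [-0.12, 0.011, 0], "delta_rot": [0, 0, -0.07]},
    {"dp": [-0.22, 0.02, 0], "delta_rot": [0, 0, -0.13]},
    {"dp": [-0.32, 0.03, 0], "delta_rot": [0, 0, -0.19]},
    {"dp": [-0.42, 0.04, 0], "delta_rot": [0, 0, -0.25]},
    {"dp": [-0.52, 0.05, 0], "delta_rot": [0, 0, -0.31]},
    {"dp": [-0.62, 0.06, 0], "delta_rot": [0, 0, -0.36]},
    {"dp": [-0.72, 0.07, 0], "delta_rot": [0, 0, -0.42]},
    {"dp": [-0.82, 0.08, 0], "delta_rot": [0, 0, -0.48]},
    {"dp": [-0.91, 0.087, 0], "delta_rot": [0, 0, -0.54]},
    {"dp": [-0.98, 0.093, 0], "delta_rot": [0, 0, -0.58]},
    {"dp": [-0.99, 0.093, 0], "delta_rot": [0, 0, -0.59]}
  ]
}}

```text
t: 28.42
tool_pos: [502.8, -213.9, 225.0]
orientation: [-1.051, -2.956, -0.0]
force: [-0.8, 0.3, 0.3]
width: 0.651
```

```bash
cat >> cmd.py <<'E'
c=step(c,(-.99,.093,0),-.59)
E
python3 - <<'E'
from cmd import *
print(c,get_state()["tool_pos"]); t=T.copy(); t[2]=110; plan(c,t); t[2]=53; plan(c,t)
E
```

```text
[ 504.08705979 -212.49191959  228.306         2.46076462] [ 502.82746172 -213.93783642  224.98489002]
[ 507.084 -270.053  110.       2.555] dp [-0.0771, -0.0857, 0.2366] rot [0.0, 0.0, -0.06]
[ 507.084 -270.053   53.       2.555] dp [-0.0771, -0.0857, 0.3506] rot [0.0, 0.0, -0.06]
```

{"fn": "jog_arm", "kwargs": {
  "commands": [
    {"dp": [-0.03, -0.035, 0.02], "delta_rot": [0, 0, -0.03]},
    {"dp": [-0.06, -0.07, 0.06], "delta_rot": [0, 0, -0.06]},
    {"dp": [-0.077, -0.0857, 0.12], "delta_rot": [0, 0, -0.06]},
    {"dp": [-0.077, -0.0857, 0.18], "delta_rot": [0, 0, -0.06]},
    {"dp": [-0.077, -0.0857, 0.22], "delta_rot": [0, 0, -0.06]},
    {"dp": [-0.077, -0.0857, 0.24], "delta_rot": [0, 0, -0.06]},
    {"dp": [-0.077, -0.0857, 0.28], "delta_rot": [0, 0, -0.06]},
    {"dp": [-0.077, -0.0857, 0.32], "delta_rot": [0, 0, -0.06]},
    {"dp": [-0.077, -0.0857, 0.345], "delta_rot": [0, 0, -0.06]},
    {"dp": [-0.077, -0.0857, 0.351], "delta_rot": [0, 0, -0.06]},
    {"dp": [-0.077, -0.0857, 0.351], "delta_rot": [0, 0, -0.06]}
  ]
}}

```text
t: 29.8
tool_pos: [507.2, -270.2, 51.9]
orientation: [0.908, 3.007, -0.0]
force: [0.6, 0.1, -0.5]
width: 0.653
```

{"fn": "jog_arm", "kwargs": {
  "commands": [
    {"dp": [0, 0, 0], "delta_rot": [0, 0, 0]},
    {"dp": [0, 0, 0], "delta_rot": [0, 0, 0]},
    {"dp": [0, 0, 0], "delta_rot": [0, 0, 0]},
    {"dp": [0, 0, 0], "delta_rot": [0, 0, 0]},
    {"dp": [0, 0, 0], "delta_rot": [0, 0, 0]},
    {"dp": [0, 0, 0], "delta_rot": [0, 0, 0]},
    {"dp": [0, 0, 0], "delta_rot": [0, 0, 0]}
  ],
  "hand": 1,
  "squeeze": 30
}}

```text
t: 30.68
tool_pos: [507.0, -270.2, 51.8]
orientation: [0.908, 3.007, -0.0]
force: [-0.2, -0.4, 0.2]
width: 0.157
```

{"fn": "jog_arm", "kwargs": {
  "commands": [
    {"dp": [0, 0, -0.008], "delta_rot": [0, 0, 0]},
    {"dp": [0, 0, -0.02], "delta_rot": [0, 0, 0]},
    {"dp": [0, 0, -0.045], "delta_rot": [0, 0, 0]},
    {"dp": [0, 0, -0.085], "delta_rot": [0, 0, 0]},
    {"dp": [0, 0, -0.14], "delta_rot": [0, 0, 0]},
    {"dp": [0, 0, -0.2], "delta_rot": [0, 0, 0]},
    {"dp": [0, 0, -0.26], "delta_rot": [0, 0, 0]},
    {"dp": [0, 0, -0.31], "delta_rot": [0, 0, 0]},
    {"dp": [0, 0, -0.345], "delta_rot": [0, 0, 0]},
    {"dp": [0, 0, -0.36], "delta_rot": [0, 0, 0]},
    {"dp": [0, 0, -0.36], "delta_rot": [0, 0, 0]}
  ]
}}

```text
t: 32.05
tool_pos: [507.1, -270.1, 232.1]
orientation: [0.908, 3.007, -0.0]
force: [-0.4, 0.2, -4.1]
width: 0.155
```

```bash
cat >> cmd.py <<'E'
c=step(c,(-.077,-.0857,.351),-.06);c=step(c,(0,0,-.36))
E
python3 - <<'E'
from cmd import *
s=get_state();print(c,s["tool_pos"],s["width"],s["force"],s["wrist_torque"])
G=np.array([476.7,285.2,c[2],3.5446]); plan(c,G)
E
```

```text
[ 507.03219289 -270.02190039  232.806         2.5550124 ] [ 507.09263592 -270.07435565  232.12262438] 0.15474981347395272 [-0.37109376  0.1861383  -4.06853144] [ 0.01911343  0.00883031 -0.01459782]
[476.7   285.2   232.806   3.545] dp [0.6652, 0.8912, 0.0] rot [0.0, 0.0, -0.63]
```

{"fn": "jog_arm", "kwargs": {
  "commands": [
    {"dp": [0.014, 0.018, 0], "delta_rot": [0, 0, -0.013]},
    {"dp": [0.04, 0.054, 0], "delta_rot": [0, 0, -0.04]},
    {"dp": [0.087, 0.116, 0], "delta_rot": [0, 0, -0.08]},
    {"dp": [0.14, 0.187, 0], "delta_rot": [0, 0, -0.13]},
    {"dp": [0.2, 0.267, 0], "delta_rot": [0, 0, -0.19]},
    {"dp": [0.26, 0.348, 0], "delta_rot": [0, 0, -0.25]},
    {"dp": [0.32, 0.428, 0], "delta_rot": [0, 0, -0.3]},
    {"dp": [0.38, 0.509, 0], "delta_rot": [0, 0, -0.36]},
    {"dp": [0.44, 0.588, 0], "delta_rot": [0, 0, -0.42]},
    {"dp": [0.5, 0.67, 0], "delta_rot": [0, 0, -0.47]},
    {"dp": [0.56, 0.75, 0], "delta_rot": [0, 0, -0.53]},
    {"dp": [0.61, 0.817, 0], "delta_rot": [0, 0, -0.58]}
  ]
}}

```text
t: 33.55
tool_pos: [477.1, 241.8, 231.2]
orientation: [0.517, -3.098, -0.0]
force: [0.3, 0.3, -3.1]
width: 0.156
```

```bash
cat >> cmd.py <<'E'
c=step(c,(.61,.817,0),-.58)
E
python3 - <<'E'
from cmd import *
G=np.array([476.7,285.2,c[2],3.5446]); print(c);plan(c,G); G[2]=115;plan(c,G)
E
```

```text
[479.12782458 239.01502974 232.806        3.46607427]
[476.7   285.2   232.806   3.545] dp [-0.0248, 0.0891, 0.0] rot [0.0, 0.0, -0.05]
[476.7   285.2   115.      3.545] dp [-0.0248, 0.0891, 0.2356] rot [0.0, 0.0, -0.05]
```

{"fn": "jog_arm", "kwargs": {
  "commands": [
    {"dp": [-0.012, 0.045, 0.005], "delta_rot": [0, 0, -0.03]},
    {"dp": [-0.02, 0.075, 0.03], "delta_rot": [0, 0, -0.05]},
    {"dp": [-0.025, 0.089, 0.06], "delta_rot": [0, 0, -0.05]},
    {"dp": [-0.025, 0.089, 0.095], "delta_rot": [0, 0, -0.05]},
    {"dp": [-0.025, 0.089, 0.12], "delta_rot": [0, 0, -0.05]},
    {"dp": [-0.025, 0.089, 0.135], "delta_rot": [0, 0, -0.05]},
    {"dp": [-0.025, 0.089, 0.135], "delta_rot": [0, 0, -0.05]},
    {"dp": [-0.025, 0.089, 0.135], "delta_rot": [0, 0, -0.05]}
  ]
}}

```text
t: 34.55
tool_pos: [477.4, 285.2, 165.0]
orientation: [-0.628, 3.077, 0.001]
force: [-0.6, -0.2, -3.1]
width: 0.157
```

```bash
cat >> cmd.py <<'E'
c=step(c,(-.025,.089,.135),-.05)
E
python3 - <<'E'
from cmd import *
s=get_state();print(c,s["tool_pos"],yaw_now()[0]%6.283,s["force"])
cv2.imwrite("pics/w7.png",snapshot("wrist"))
E
```

```text
[476.78814737 285.17806593 165.306        3.54461409] [477.38143022 285.15568063 165.00383016] 3.543884472398166 [-0.59606147 -0.15802819 -3.14898569]
```

View pics/w7.png

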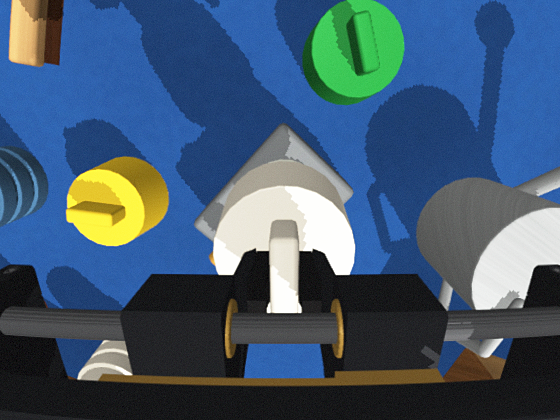

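The cap is held upright over the timer, with its handle at (285,255). I'll lower it in stages and check the force.

{"fn": "jog_arm", "kwargs": {
  "commands": [
    {"dp": [0, 0, 0.01], "delta_rot": [0, 0, 0]},
    {"dp": [0, 0, 0.03], "delta_rot": [0, 0, 0]},
    {"dp": [0, 0, 0.055], "delta_rot": [0, 0, 0]},
    {"dp": [0, 0, 0.08], "delta_rot": [0, 0, 0]},
    {"dp": [0, 0, 0.1], "delta_rot": [0, 0, 0]},
    {"dp": [0, 0, 0.112], "delta_rot": [0, 0, 0]},
    {"dp": [0, 0, 0.118], "delta_rot": [0, 0, 0]},
    {"dp": [0, 0, 0.118], "delta_rot": [0, 0, 0]}
  ]
}}

```text
t: 35.6
tool_pos: [476.9, 285.2, 105.3]
orientation: [-0.629, 3.078, -0.0]
force: [0.1, -0.2, -3.0]
width: 0.157
```

{"fn": "jog_arm", "kwargs": {
  "commands": [
    {"dp": [0, 0, 0.003], "delta_rot": [0, 0, 0]},
    {"dp": [0, 0, 0.006], "delta_rot": [0, 0, 0]},
    {"dp": [0, 0, 0.009], "delta_rot": [0, 0, 0]},
    {"dp": [0, 0, 0.012], "delta_rot": [0, 0, 0]},
    {"dp": [0, 0, 0.012], "delta_rot": [0, 0, 0]}
  ]
}}

```text
t: 36.22
tool_pos: [476.7, 285.1, 99.1]
orientation: [0.629, -3.078, 0.0]
force: [0.6, 0.7, -3.4]
width: 0.155
```

{"fn": "jog_arm", "kwargs": {
  "commands": [
    {"dp": [0, 0, 0.002], "delta_rot": [0, 0, 0]},
    {"dp": [0, 0, 0.004], "delta_rot": [0, 0, 0]},
    {"dp": [0, 0, 0.005], "delta_rot": [0, 0, 0]},
    {"dp": [0, 0, 0.005], "delta_rot": [0, 0, 0]}
  ]
}}

```text
t: 36.72
tool_pos: [477.0, 285.2, 97.8]
orientation: [-0.629, 3.077, 0.0]
force: [-2.4, -3.0, 6.5]
width: 0.155
```

The cap touched the deck exactly at the predicted height (97.8). Releasing.

{"fn": "jog_arm", "kwargs": {
  "commands": [
    {"dp": [0, 0, -0.001], "delta_rot": [0, 0, 0]},
    {"dp": [0, 0, -0.001], "delta_rot": [0, 0, 0]}
  ]
}}

```text
t: 36.98
tool_pos: [477.0, 285.2, 97.8]
orientation: [-0.629, 3.077, 0.0]
force: [-1.5, -1.5, 4.9]
width: 0.159
```

{"fn": "jog_arm", "kwargs": {
  "commands": [
    {"dp": [0, 0, 0], "delta_rot": [0, 0, 0]},
    {"dp": [0, 0, 0], "delta_rot": [0, 0, 0]},
    {"dp": [0, 0, 0], "delta_rot": [0, 0, 0]},
    {"dp": [0, 0, 0], "delta_rot": [0, 0, 0]},
    {"dp": [0, 0, 0], "delta_rot": [0, 0, 0]}
  ],
  "hand": -0.3
}}

```text
t: 37.6
tool_pos: [476.8, 285.2, 97.2]
orientation: [0.629, -3.078, 0.0]
force: [-0.2, -0.4, -0.0]
width: 0.649
```

{"fn": "jog_arm", "kwargs": {
  "commands": [
    {"dp": [0, 0, -0.02], "delta_rot": [0, 0, 0]},
    {"dp": [0, 0, -0.06], "delta_rot": [0, 0, 0]},
    {"dp": [0, 0, -0.13], "delta_rot": [0, 0, 0]},
    {"dp": [0, 0, -0.22], "delta_rot": [0, 0, 0]},
    {"dp": [0, 0, -0.3], "delta_rot": [0, 0, 0]},
    {"dp": [0, 0, -0.3], "delta_rot": [0, 0, 0]},
    {"dp": [0, 0, -0.3], "delta_rot": [0, 0, 0]}
  ]
}}

```text
t: 38.48
tool_pos: [476.5, 285.1, 247.2]
orientation: [-0.629, 3.078, 0.0]
force: [0.3, 0.4, -0.5]
width: 0.652
```

```bash
python3 - <<'E'
from h import *
s=get_state();print(s["t"],s["tool_pos"],s["width"],s["force"])
im=snapshot("wrist");P=camera_params("wrist")
p=proj("wrist",[476,287,116],P); x,y=(p-[60,60]).astype(int);print(x,y)
cv2.imwrite("pics/w8c.png",cv2.resize(im[y:y+120,x:x+120],None,fx=4.8,fy=4.8,interpolation=cv2.INTER_CUBIC))
E
```

```text
38.475 [476.54791642 285.0745562  247.18126764] 0.6516373148911772 [ 0.27181528  0.38755181 -0.52918118]
224 132
```

View pics/w8c.png

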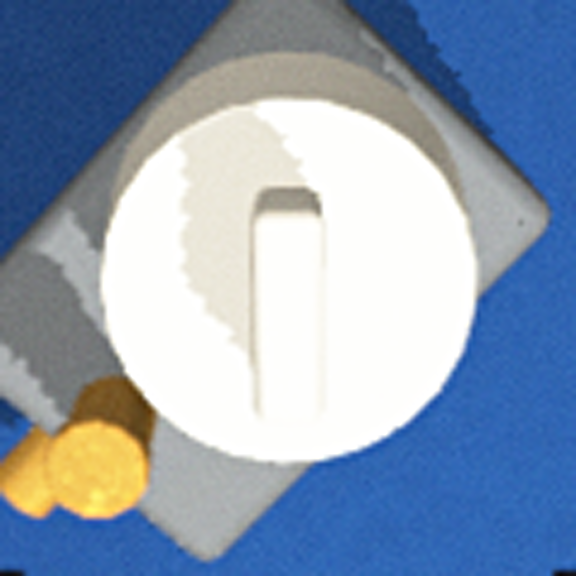

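The cap sits squarely on the deck: its top circle is centred at about (289,280), it is upright, and the pipe at (100,460) is clear. One numeric check, then I'll hand in.

```bash
python3 - <<'E'
from h import *
np.set_printoptions(precision=1,suppress=True)
P=camera_params("wrist")
f=lambda x,y,z:onz("wrist",(224+(x+.5)/4.8-.5,132+(y+.5)/4.8-.5),z,P)
print("cap top",f(289,280,116),"dia",np.linalg.norm(f(101,280,116)-f(477,280,116)),"handle",f(288,318,145),"pipe",f(98,468,100))
snapshot("top")
for q in ("stack_mid","stack_left","stack_right","spray","brush","can","jar"):
    for r in pinpoint("top",q)[:1]: print(q,r["at"],onz("top",r["at"],0))
print(hand_in())
E
```

```text
cap top [473.8 285.5 116. ] dia 79.92928159183013 handle [474.3 285.5 145. ] pipe [536.1 263.7 100. ]
stack_mid [288.7, 215.8] [595.8  -9.8   0. ]
stack_left [222.4, 151.5] [788.  181.4   0. ]
spray [331.2, 154.3] [ 776.3 -137.5    0. ]
brush [290.6, 292.1] [377.8 -12.    0. ]
can [107.7, 271.0] [441.6 514.4   0. ]
jar [443.5, 251.4] [ 486.1 -460.1    0. ]
the job is handed in; nothing more can be done
None
```

The job is done and handed in at about 39 s of the 72 s allowed; the hand-in gave no verdict. I stood the rain cap on the tile, turned the sleeve from mark 2 to mark 7, let it go, and put the cap back over it on the deck.

**Checks that passed:**
- **Sleeve:** with the fingers open and clear, the wrist picture showed the pointer at mark 7, before the cap went back on.
- **Cap height:** the cap met the deck at TCP height 97.8 mm, the value predicted from its earlier contact with the tile.
- **Cap position:** its top centre measured (473.8, 285.5), about 2–3 mm from my measured sleeve axis. It looks upright, and the gripper is open about 150 mm above it.
- **Bystanders:** the network's position readings for the mid and left stacks, spray bottle, brush, can and jar agree with the first ones to within about 13 mm, which is the network's scatter.

**Checks that failed or disagreed:**
- **First grasp:** it closed just above the handle without moving the cap. The fingertips appear to sit about 25 mm behind the reported TCP, so I went about 21 mm lower.
- **Sleeve axis:** the axis felt through the grip differed by 2–3 mm in y from the camera's value, so there was a side force of up to about 17 N while turning. I eased that off before letting go.
- **Right stack:** the last check gave no reading for it.

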